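Pen in the tin row and top it off

ROBOT

A 6-joint arm with a two-finger parallel gripper is mounted at the origin on the work surface. World frame = base frame: x ahead of the robot, y to its left, z up, the work surface at z = 0. Lengths are in m, angles in degrees, forces in N, time in s.
With the tool pointing down it reaches from about 0.4 to 0.825 m from the base axis. Payload 7 kg.
Tool frame: the origin (TCP) lies midway between the tips of the shut fingers; the grasp point (between the pads) lies 19 mm behind it; z points along the fingers, y is the direction in which the jaws open and shut (so a half turn about z gives the same grasp; the last joint's range is limited). The gripper opens to 88 mm and grips with 3 to 60 N. Pads are 19 mm wide; open, the fingers measure 130 mm over their backs; the gripper's body (78 mm by 193 mm) begins 47 mm behind the grasp point.
Start: joints at [-50.243, 20.546, 0.682, 0, -70.136, -16.507], TCP at [0.266, -0.62, 0.227] pointing down, gripper open.
Joint ranges: [-176.03, 176.03], [-82.01, 121.73], [-58.28, 71.71], [-173.87, 95.51], [-174.79, -0.11], [-173.66, 173.66]. Speed limits (degrees/s): [136.94, 136.94, 172.46, 180, 180, 180].

INTERFACE

Orientations are given as [roll, pitch, yaw] about the fixed x, y, z axes, in that order (R = Rz(yaw) Ry(pitch) Rx(roll)).
In Python, from plant import ctrl gives the robot as it stands.
- The arm moves only by the tool jog_arm, never from a script. Its argument "deltas" is a list of rows, each a list of 2 entries, a list of its own where there are three numbers: the shift along the tool's x, y, z in m, then the turn about the tool's z in degrees. A call has 1 to 20 rows; each row is the pose to reach, as a shift and turn from the pose commanded when the call began, along the tool's axes at that moment; what a row does not reach only later rows make up. A row lasts 1/10 s, in which the tool goes at most 50 mm and 8.59 degrees, less where a joint would pass 70% of its speed; a pose out of reach is approached as far as the arm can. A call with a gripper value outside its range is refused whole. "jaw" is the closure, from -1 (fully open) to 1 (shut), set as the call begins (left out, the last holds). The fingers move at their own pace and stop on an object; the grip force is fixed at half the most. Time passes only in rows, so rows that repeat a pose let the fingers close. It gives the time, the measured TCP pose, the force and the opening at its end, in the units of the state.
- ctrl.get_obs(): the state, without advancing time (a new reading comes with each control period).
- ctrl.snapshot(name): name is "scene" or "top" or "wrist"; returns the picture (400x640x3 uint8, red, green, blue); there is no depth.
- ctrl.camera_params(name): a dict with "camera_matrix" (3x3 intrinsics, pixels), "D" ([k1, k2, p1, p2, k3] as OpenCV has them; the pictures are not rectified), "position" and "rotation" of the camera in the world. Camera axes: x right, y down, z forward; pixel columns grow to the right and rows downward; lengths in m; the calibration is good to about 2 mm. A picture is of the moment at which its call begins: read the wrist's pose just before it. camera_params takes no time and is no camera call; for the wrist camera it gives the pose at the moment of the call.
- ctrl.close_job(): hands the job in, once; it reports no verdict.
Trained networks look in the newest picture that a camera, given by its name, has taken for a name from the list of things; names that differ only in an ending like _2 or _b are one class to them, and where a whole thing is asked for, a point or a joint stands for the part that bears it (a point fixed in the world has none). Each returns a list of dicts, best first, with "conf" (0 to 1); they miss things now and then, are a little off and sometimes report something else, mostly with a low value. They report only what shows in the picture. A call takes as long as a camera call. They do not tell look-alikes from the thing itself.
- ctrl.boxes_of(query, camera): "bbox" ([left, top, width, height] as shares, 0 to 1, of the picture: columns of its width, rows of its height, round what is visible of it).
- ctrl.cut_out(query, camera): "mask" (400x640 bool, what is visible of it) and "bbox" ([left, top, width, height] as shares, 0 to 1, of the picture: columns of its width, rows of its height, round what is visible of it).
The state is a dict: "clock": time; "joint_pos": joint angles; "qvel": joint speeds; "tau": joint torques, N m; "tool_pos": TCP position; "orientation": TCP orientation; "force": force on the tool from outside, world axes, zero at the start; "moment": the same for the moment, N m; "opening": finger opening in m.
Only numpy, scipy, OpenCV 4.12 (cv2) and the standard library are available. Lean on these libraries where they do the work, as an engineer would, in place of code of your own. Each camera call takes 0.05 s, during which the arm holds its last target. There are 200 camera calls.

TASK

Finish the tin display on the counter: take the flat divider blade out of the white drying rack and slide it edgewise, all the way down, into the tray slot just beside the two lying tins (the first free slot), so that the pair cannot roll apart. Then lay the spare tin from the wooden cradle in the groove on top of the two, lined up with them, to make a small pyramid. Lower both things into place instead of dropping them, and leave the bottle, cup and jar where they are.

Things in the scene. Friction and masses are not known exactly. Their poses are not given: they have to be found in the camera images.
- tray: Fixed aluminium tray, 150 mm (x) by 212 mm (y); origin: centre of underside; floor top at z 6. Tins lie along its x, in a row along y. End wall inside face at y +100, 46 mm high; -y end 24 mm high. Inside both long sides, grey slotted combs (|x| 61 to 71 mm, y +28 to -85, top at z 46) form 3 upright slots centred at y +3.5 (blocked by a tin), -28.5 (the right one) and -60.5 mm.
- slot (a point): Floor centre of the right (middle) slot, z 6 mm, axes like the tray's. The blade's origin belongs here, its width along x (either way round), thickness along y. Each slot is a pair of facing notches 7 mm wide (y), 40 mm deep from the open top to the tray floor, closed outwards: 142 mm long (x).
- blade: Loose flat divider blade, about 0.28 kg: steel sheet 136 mm wide (x), 4 mm thick (y), 68 mm tall (z), black grip bar centred on its top edge: 70 mm long (x), 10 mm thick (y), 66 to 98 mm above the origin. Origin: centre of its lower edge. Starts upright in the rack, perhaps leaning a few degrees. Once home in the tray its grip bar is above the lower tins.
- rack: Fixed white drying rack, 160 mm (x) by 60 mm (y), base 10 mm thick, posts to 40 mm high with a 6 mm slot along x in which the blade stands, its lower edge 10 mm above the counter. Origin: centre of the underside.
- tin_spare: Loose tin, a cylinder 60 mm in diameter and 110 mm long, about 0.3 kg, steel with a pale paper band. Origin: its centre; its axis is its own x (it may be rolled about x at any angle). Starts lying on the cradle, centre 40 mm above the counter.
- tin_wall: Tin like the spare one, loose, lying in the tray next to the tall end wall, centre about 36 mm above the counter.
- tin_slot: Tin like the spare one, loose, lying in the tray beside the other one, on the slots' side. The space from end wall to slot is 125 mm, so the two tins have a few mm of play. A tin laid in the groove on top of them comes to rest with its centre 50 to 52 mm above theirs, 86 to 88 mm above the counter.
- cradle: Fixed low wooden cradle, 100 mm (x) by 56 mm (y), 16 mm high, with two battens along x between which the spare tin lies. Origin: centre of the underside.
- sauce: Bystander: yellow bottle, 64 mm across, 170 mm high, standing. Origin: centre of the underside.
- cup: Bystander: pale cup, 80 mm across, 95 mm high, standing. Origin: centre of the underside.
- jar: Bystander: glass jar with steel cap, 70 mm across, 85 mm high, standing. Origin: centre of the underside.
There are look-alikes about, which are no part of the job. What is meant by the blade is not purple, and is the smaller of those in its own colour.

How it is judged (in metres and radians):
On the way, in this order (a step that is already met when the one before it is completed fails the run):
1. the blade stands fully down in the slot just beside the two tins (x of blade in the frame of slot between -0.006 and 0.006 m and y of blade in the frame of slot between -0.004 and 0.004 m and z of blade in the frame of slot between -0.004 and 0.004 m and angle between the x axis of blade and the x axis of slot, either way round below 0.08 rad and angle between blade's own z axis and vertical below 0.12 rad and y of tin_wall in the frame of tray between 0.058 and 0.076 m and z of tin_wall in the frame of tray between 0.03 and 0.041 m and y of tin_slot in the frame of tray between -0.004 and 0.014 m and z of tin_slot in the frame of tray between 0.03 and 0.041 m), for 0.2 s.
2. the spare tin rests in the groove on the two lower tins, let go (x of tin_spare in the frame of tray between -0.025 and 0.025 m and y of tin_spare in the frame of tray between 0.024 and 0.052 m and z of tin_spare in the frame of tray between 0.08 and 0.093 m and angle between the x axis of tin_spare and the x axis of tray, either way round below 0.15 rad and contact force between tin_spare and tin_wall above 0.2 N and contact force between tin_spare and tin_slot above 0.2 N and contact force between the fingers and tin_spare below 0.1 N), for 0.2 s.
At the end, for the whole second after the job is handed in: Blade in the middle slot: foot within 4 mm of its centre line and floor, 6 mm lengthwise, lean under 0.12 rad. Two tins on the tray floor between end wall and blade. Spare tin resting on both, within 25 mm of the tray's middle lengthwise and 0.15 rad of parallel, let go; all at rest (all of step 1 and all of step 2 and linear speed of each of blade, tin_spare, tin_wall, tin_slot below 0.02 m/s); the robot touches nothing.
It fails at once if the blade is dropped or flung (contact force between each of the arm, the fingers and blade below 0.05 N and linear speed of blade above 0.5 m/s).
It fails at once if the spare tin is dropped or flung (contact force between each of the arm, the fingers and tin_spare below 0.05 N and linear speed of tin_spare above 0.5 m/s).
It fails at once if the bottle, cup or jar is displaced by more than 25 mm or tipped over (distance of any of sauce, cup, jar from where it was at the start of the episode above 0.025 m or angle between any of sauce, cup, jar's own z axis and vertical above 0.4 rad).
It also fails if it takes over 72 s, if anything falls off the work surface, if the arm or the gripper's body presses on something with over 40 N, if the wrist force passes 120 N, or if a joint passes its speed limit or range.

## Working session

There is one attempt and no reset: what is moved stays moved. The work goes in short steps, Python scripts to look and compute and a tool call to move; the robot and the scene stay as the last step left them, time stands still between calls to the robot, and variables do not carry over. Pictures are saved under pics/ and viewed, and the job is handed in when it is done.

Besides the shell and the picture viewer there is one more tool, called after "Request:" as name(argument=value, ...) on one line, values as JSON. jog_arm: Moves the arm, as the interface text tells. Its arguments: {"type":"object","properties":{"deltas":{"type":"array","items":{"type":"array"}},"jaw":{"type":"number"}},"required":["deltas"]}

```bash
ls; mkdir -p pics
cat > h.py <<'E'
import numpy as np, cv2, json
from plant import ctrl
def snap(cam,name):
    im=ctrl.snapshot(cam); cv2.imwrite(f'pics/{name}.png',im[:,:,::-1]); return im
def ray(cam,uv,P=None):
    P=P or ctrl.camera_params(cam); K=np.array(P['camera_matrix']);D=np.array(P['D'])
    u=cv2.undistortPoints(np.array(uv,float).reshape(-1,1,2),K,D).reshape(-1,2)
    R=np.array(P['rotation']); d=np.c_[u,np.ones(len(u))]@R.T
    return np.array(P['position']),d
def at_z(cam,uv,z,P=None):
    c,d=ray(cam,uv,P); return c+d*((z-c[2])/d[:,2])[:,None]
def proj(cam,X,P=None):
    P=P or ctrl.camera_params(cam);R=np.array(P['rotation']);t=-R.T@np.array(P['position'])
    return cv2.projectPoints(np.array(X,float).reshape(-1,1,3),cv2.Rodrigues(R.T)[0],t,np.array(P['camera_matrix']),np.array(P['D']))[0].reshape(-1,2)
E
python3 - <<'E'
from h import *
for c in('scene','top','wrist'):
    snap(c,c+'0'); P=ctrl.camera_params(c); print(c,np.round(P['position'],3),np.round(P['rotation'],2).tolist(),np.round(P['camera_matrix'],0).tolist())
for q in('blade','tray','rack','tin_spare','tin_wall','cradle','sauce','cup','jar'):
    for r in ctrl.boxes_of(q,'top'):
        b=np.array(r['bbox'])*[640,400,640,400]; print(q,round(r['conf'],2),np.round(b))
o=ctrl.get_obs();print(o['clock'],o['tool_pos'],o['orientation'],o['opening'])
E
```

```text
pics
scene [1.094 0.114 0.992] [-147.8, 0.65, 108.46] [[418.0, 0.0, 315.0], [0.0, 418.0, 193.0], [0.0, 0.0, 1.0]]
top [ 0.458 -0.084  1.159] [-176.02, 1.13, -90.91] [[390.0, 0.0, 318.0], [0.0, 390.0, 203.0], [0.0, 0.0, 1.0]]
wrist [ 0.193 -0.652  0.384] [163.11, -0.06, 113.32] [[287.0, 0.0, 320.0], [0.0, 287.0, 197.0], [0.0, 0.0, 1.0]]
blade 0.88 [403. 193.  17.  47.]
blade 0.78 [448. 197.  57.  54.]
blade 0.77 [409. 266.  28.  45.]
tray 0.69 [279. 172.  87.  70.]
rack 0.93 [389. 188.  34.  59.]
rack 0.38 [402. 190.  18.  45.]
tin_spare 0.71 [159. 221.  31.  43.]
tin_spare 0.7 [300. 183.  29.  46.]
tin_wall 0.81 [281. 179.  30.  45.]
sauce 0.94 [166. 147.  36.  24.]
cup 0.79 [402. 134.  32.  36.]
jar 0.65 [303. 104.  22.  32.]
0.6 [ 0.26643766 -0.62016948  0.22659746] [-1.79996672e+02  6.72552427e-04 -1.56750069e+02] 0.0875181895507373
```

```bash
sed -i "s/R=np.array(P\['rotation'\])/R=rot(P['rotation'])/" h.py
cat >> h.py <<'E'
from scipy.spatial.transform import Rotation
def rot(r): return Rotation.from_euler('xyz',r,degrees=True).as_matrix()
E
python3 -c "
import cv2
im=cv2.imread('pics/top0.png')[95:325,140:520]
cv2.imwrite('pics/topz.png',cv2.resize(im,(760,460),interpolation=cv2.INTER_CUBIC))"
```

```text
(no output)
```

View pics/scene0.png

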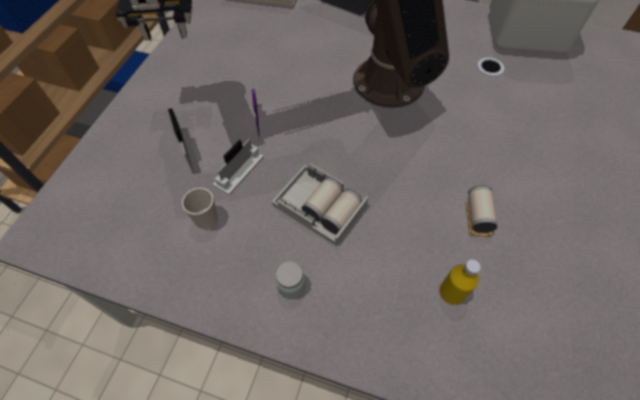

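View pics/topz.png

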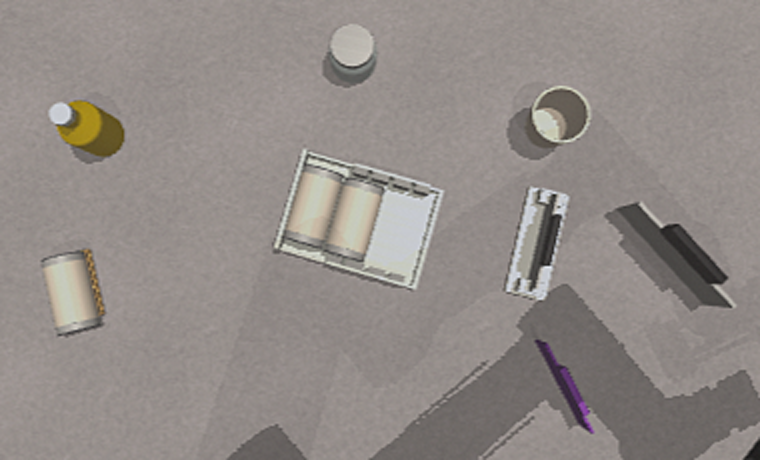

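Run:
```python
from h import *
f=lambda p:np.array(p)/2+[140,95]
def pr(n,X): print(n,np.round(X,4).tolist())
L=at_z('top',f([(305,150),(275,249)]),.046); R_=at_z('top',f([(442,190),(413,289)]),.024)
pr('tray L',L);pr('tray R',R_)
def yawof(v): return np.degrees(np.arctan2(v[1],v[0]))
print(yawof(L[0]-L[1]),yawof(R_[0]-R_[1]),np.linalg.norm(L[0]-L[1]),np.linalg.norm(L[0]-R_[0]))
r=at_z('top',f([(527,187),(567,192),(545,300),(506,292)]),.03); pr('rack',r); pr('c',r.mean(0)); print(yawof(r[0]-r[3]),yawof(r[1]-r[2]))
g=at_z('top',f([(556,214),(542,268)]),.108); pr('grip',g);print(yawof(g[0]-g[1]),np.linalg.norm(g[0]-g[1]))
t=at_z('top',f([(66,253),(78,331)]),.05); pr('spare',t);pr('c',t.mean(0));print(yawof(t[0]-t[1]),np.linalg.norm(t[0]-t[1]))
for q in('blade','tin_spare','tin_wall'):
  for m in ctrl.cut_out(q,'top'):
    if q=='blade' and abs(m['bbox'][0]*640-403)>8: continue
    M=m['mask'].astype(np.uint8); print(q,round(m['conf'],2),cv2.minAreaRect(cv2.findNonZero(M)))
s=proj('scene',np.r_[L,R_,g]);print(np.round(s).tolist())
```

```text
tray L [[0.6339, 0.008, 0.046], [0.4921, 0.0525, 0.046]]
tray R [[0.5747, -0.1896, 0.024], [0.4316, -0.1443, 0.024]]
-17.430774385951306 -17.540623797505912 0.14864034599118392 0.20740759901562367
rack [[0.5763, -0.3119, 0.03], [0.568, -0.3693, 0.03], [0.4131, -0.3326, 0.03], [0.4254, -0.2772, 0.03]]
c [0.4957, -0.3228, 0.03]
-12.953623617715348 -13.341309071334186
grip [[0.531, -0.3339, 0.108], [0.4589, -0.3128, 0.108]]
-16.290667554094995 0.0751023635203897
spare [[0.4911, 0.3518, 0.05], [0.3801, 0.3335, 0.05]]
c [0.4356, 0.3426, 0.05]
9.356752109571042 0.11251618220361809
blade 0.73 ((412.2059326171875, 215.1764678955078), (10.671567916870117, 47.77951431274414), 14.03624439239502)
blade 0.53 ((422.8000793457031, 287.10003662109375), (50.98234939575195, 8.497057914733887), 63.43495178222656)
tin_spare 0.59 ((174.73414611816406, 240.5926971435547), (39.181941986083984, 22.00055694580078), 77.90524291992188)
tin_wall 0.61 ((295.9118347167969, 197.5628662109375), (21.310882568359375, 39.156585693359375), 17.650123596191406)
[[337.0, 235.0], [368.0, 194.0], [273.0, 200.0], [306.0, 163.0], [226.0, 156.0], [244.0, 138.0]]
```

```bash
cat >> h.py <<'E'
def go(x,y,z,yaw,P=None):
    """print tool-frame deltas from the present pose to a world target (tool down)"""
    o=ctrl.get_obs(); p=np.array(o['tool_pos']); R=rot(o['orientation'])
    d=R.T@(np.array([x,y,z])-p); tw=-(yaw-o['orientation'][2]+180)%360
    tw=-((yaw-o['orientation'][2]+180)%360-180)
    print('at',np.round(p,4),np.round(o['orientation'],2),'t',o['clock'],'F',np.round(o['force'],1),'op',round(o['opening'],4))
    print('delta',np.round(d,4),'turn',round(tw,2))
E
python3 -c "
from h import *
go(.495,-.323,.22,166)"
```

```text
at [ 0.2664 -0.6202  0.2266] [-180.     -0.   -156.75] t 0.75 F [0.  0.5 0.6] op 0.0879
delta [-0.3273  0.1828  0.0066] turn 37.25
```

Request:
jog_arm(deltas=[[[-0.035,0.02,0.001],4],[[-0.075,0.042,0.002],9],[[-0.115,0.064,0.003],14],[[-0.155,0.087,0.004],19],[[-0.195,0.109,0.005],24],[[-0.235,0.131,0.006],29],[[-0.275,0.154,0.007],34],[[-0.31,0.173,0.007],37.25],[[-0.327,0.183,0.007],37.25],[[-0.327,0.183,0.007],37.25],[[-0.327,0.183,0.007],37.25]])

```text
clock: 1.85
tool_pos: [0.4948, -0.3227, 0.2196]
orientation: [-180.0, -0.0, 166.1]
force: [-0.4, 0.3, -0.9]
opening: 0.0874
```

```bash
python3 -c "
from h import *
snap('wrist','w1');snap('top','t1');snap('scene','s1');go(.495,-.323,.22,166);print(ctrl.camera_params('wrist'))
X=[[.531,-.3339,.108],[.4589,-.3128,.108]];print(proj('wrist',X))"
```

```text
at [ 0.494  -0.3237  0.2196] [-180.     -0.    165.94] t 2.0 F [-1.4  0.4  0.2] op 0.0876
delta [-0.0008  0.0009 -0.0004] turn -0.06
{'camera_matrix': array([[287.25227038,   0.        , 319.60909105],
       [  0.        , 287.25227038, 196.60213934],
       [  0.        ,   0.        ,   1.        ]]), 'D': array([-0.01087118,  0.        ,  0.        ,  0.        ,  0.        ]), 'position': array([ 0.41689307, -0.30540623,  0.37753913]), 'rotation': array([1.63088998e+02, 3.53741209e-02, 7.60187934e+01])}
[[319.69307624 230.15130815]
 [322.94656944 156.54475144]]
```

View pics/w1.png

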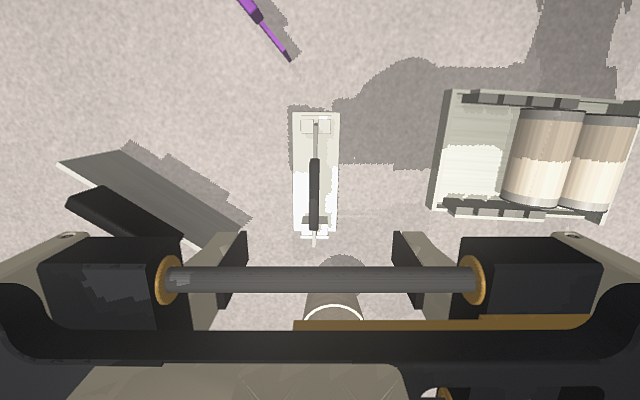

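```bash
python3 -c "
import cv2
im=cv2.imread('pics/w1.png')[90:260,270:420]
cv2.imwrite('pics/w1z.png',cv2.resize(im,None,fx=3.5,fy=3.5,interpolation=cv2.INTER_CUBIC))
im=cv2.imread('pics/s1.png')[120:260,170:390]
cv2.imwrite('pics/s1z.png',cv2.resize(im,None,fx=3.5,fy=3.5,interpolation=cv2.INTER_CUBIC))"
```

```text
(no output)
```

View pics/w1z.png

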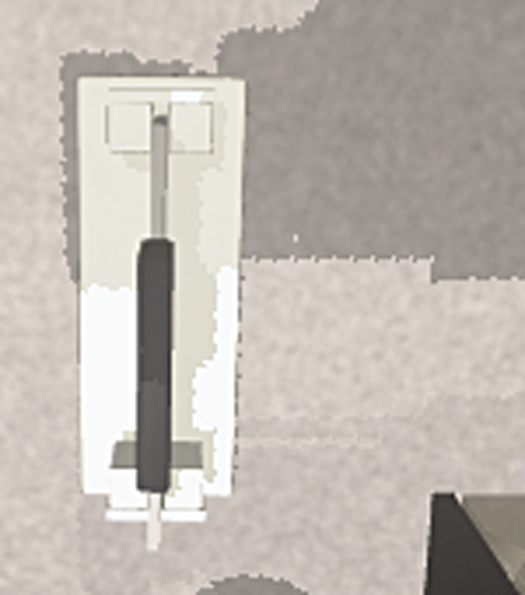

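View pics/s1z.png

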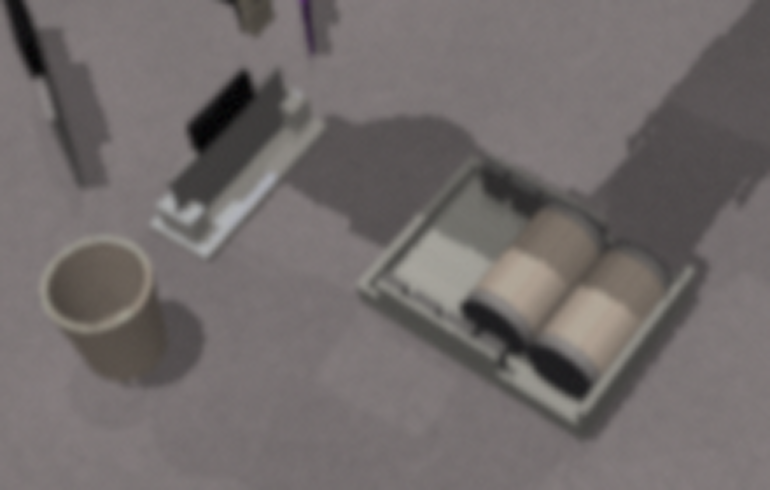

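Run:
```python
from h import *
P={'camera_matrix':ctrl.camera_params('wrist')['camera_matrix'],'D':ctrl.camera_params('wrist')['D'],'position':[0.41689307,-0.30540623,0.37753913],'rotation':[163.088998,0.0353741,76.0187934]}
f=lambda p:np.array(p)/3.5+[270,90]
y=lambda a,b:np.degrees(np.arctan2(b[1]-a[1],b[0]-a[0]))
g=at_z('wrist',f([(157,240),(153,490)]),.108,P);print('grip',g.round(4).tolist(),g.mean(0),y(*g),np.linalg.norm(g[0]-g[1]))
b=at_z('wrist',f([(160,118),(153,548)]),.078,P);print('blade',b.round(4).tolist(),b.mean(0),y(*b),np.linalg.norm(b[0]-b[1]))
r=at_z('wrist',f([(78,78),(245,78),(232,493),(83,493)]),.01,P);print('rack',r.round(4).tolist(),r.mean(0),y(r[0],r[3]),y(r[1],r[2]))
# tray far side (robot side) corners in wrist pic
w=at_z('wrist',[(448,90),(432,208),(604,222)],.046,P);print(w.round(4).tolist())
```

```text
grip [[0.4589, -0.3207, 0.108], [0.5294, -0.3398, 0.108]] [ 0.49414526 -0.33020944  0.108     ] -15.16903321619295 0.0729948746585886
blade [[0.4294, -0.3128, 0.078], [0.5619, -0.3487, 0.078]] [ 0.4956713  -0.33073956  0.078     ] -15.167563379823271 0.13728932289393253
rack [[0.4121, -0.339, 0.01], [0.4262, -0.2821, 0.01], [0.5791, -0.3222, 0.01], [0.5648, -0.3795, 0.01]] [ 0.49554945 -0.33071729  0.01      ] -14.838166447877821 -14.674642830564503
[[0.4308, -0.1652, 0.046], [0.562, -0.2001, 0.046], [0.633, 0.0078, 0.046]]
```

```bash
python3 -c "
from h import *
go(.4945,-.3305,.078,165)"
```

```text
at [ 0.494  -0.3237  0.2196] [-180.     -0.    165.94] t 2.0 F [-1.4  0.4  0.2] op 0.0876
delta [-0.0021 -0.0065  0.1416] turn 0.94
```

Request:
jog_arm(deltas=[[[-0.002,-0.0065,0.01],0.9],[[-0.002,-0.0065,0.04],0.9],[[-0.002,-0.0065,0.075],0.9],[[-0.002,-0.0065,0.11],0.9],[[-0.002,-0.0065,0.13],0.9],[[-0.002,-0.0065,0.1415],0.9],[[-0.002,-0.0065,0.1415],0.9],[[-0.002,-0.0065,0.1415],0.9]])

```text
clock: 2.8
tool_pos: [0.4953, -0.3304, 0.0786]
orientation: [-180.0, 0.0, 165.1]
force: [-0.0, 0.2, -0.2]
opening: 0.0875
```

Request:
jog_arm(deltas=[[[0,0,0],0],[[0,0,0],0],[[0,0,0],0],[[0,0,0],0],[[0,0,0],0],[[0,0,0],0],[[0,0,0],0],[[0,0,0],0],[[0,0,0],0],[[0,0,0],0]], jaw=1)

```text
clock: 3.8
tool_pos: [0.495, -0.3297, 0.078]
orientation: [180.0, -0.0, 165.1]
force: [0.1, -0.3, -0.2]
opening: 0.0132
```

```bash
python3 -c "
from h import *
snap('wrist','w2');go(.4945,-.3305,.2,165)"
```

```text
at [ 0.495  -0.3297  0.0781] [180.   -0.  165.1] t 3.85 F [ 0.1 -1.1 -0.7] op 0.0097
delta [ 0.0003 -0.0009 -0.1219] turn 0.1
```

View pics/w2.png

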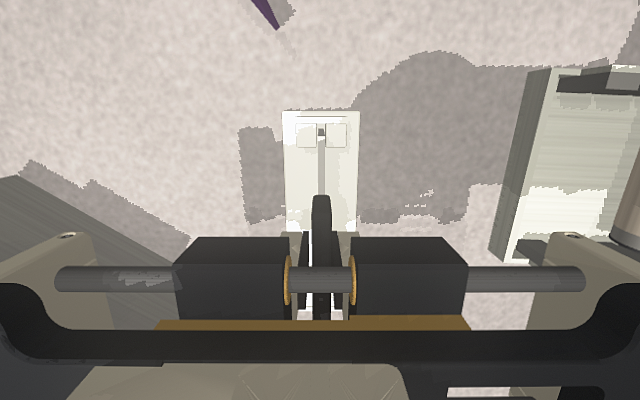

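Request:
jog_arm(deltas=[[[0,0,0],0],[[0,0,0],0],[[0,0,0],0],[[0,0,-0.005],0],[[0,0,-0.015],0],[[0,0,-0.03],0],[[0,0,-0.045],0],[[0,0,-0.06],0],[[0,0,-0.075],0],[[0,0,-0.09],0],[[0,0,-0.1],0],[[0,0,-0.11],0],[[0,0,-0.11],0],[[0,0,-0.11],0]])

```text
clock: 5.25
tool_pos: [0.4948, -0.3296, 0.1878]
orientation: [180.0, -0.0, 165.1]
force: [0.0, 0.6, -2.9]
opening: 0.0097
```

Run:
```python
from h import *
o=ctrl.get_obs();P=ctrl.camera_params('wrist');im=snap('wrist','w3');snap('scene','s3')
print(o['force'],o['tool_pos'],o['orientation'],o['opening'])
np.save('P3.npy',P,allow_pickle=True)
cv2.imwrite('pics/w3z.png',cv2.resize(im[60:300,240:640,::-1],None,fx=2,fy=2,interpolation=cv2.INTER_CUBIC))
cv2.imwrite('pics/s3z.png',cv2.resize(cv2.imread('pics/s3.png')[100:250,170:390],None,fx=3,fy=3,interpolation=cv2.INTER_CUBIC))
```

```text
[ 0.01862471  0.59807706 -2.94908887] [ 0.49483923 -0.32957033  0.18782586] [ 1.79982229e+02 -1.03317568e-02  1.65090234e+02] 0.009671691285934104
```

View pics/w3z.png

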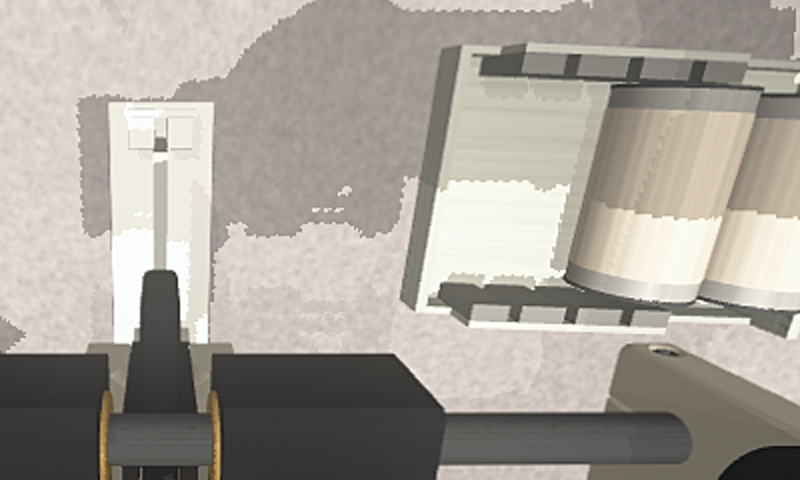

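View pics/s3z.png

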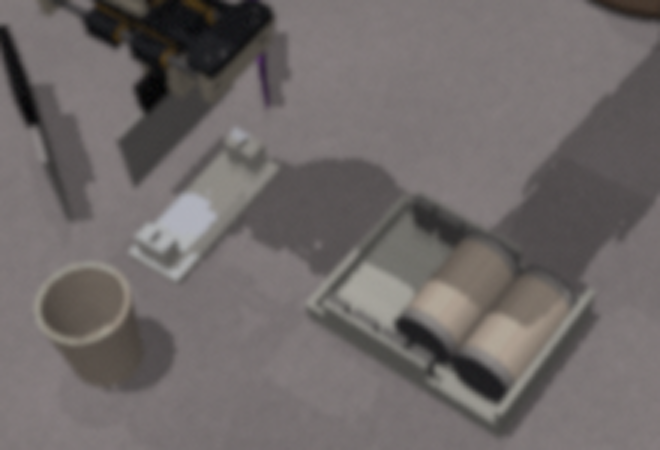

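```bash
python3 -c "
from h import *
go(.524,-.098,.165,162.5)"
```

```text
at [ 0.4945 -0.3295  0.1872] [ 1.7998e+02 -8.0000e-02  1.6509e+02] t 5.35 F [ 0.  -0.6 -2.4] op 0.0099
delta [0.0311 0.2313 0.0223] turn 2.59
```

Request:
jog_arm(deltas=[[[0.002,0.01,0],0.3],[[0.004,0.03,0],0.6],[[0.008,0.055,0],1],[[0.012,0.085,0],1.3],[[0.016,0.115,0],1.6],[[0.02,0.145,0.005],2],[[0.024,0.175,0.01],2.3],[[0.027,0.2,0.015],2.6],[[0.03,0.22,0.02],2.6],[[0.031,0.231,0.022],2.6],[[0.031,0.231,0.022],2.6],[[0.031,0.231,0.022],2.6]])

```text
clock: 6.55
tool_pos: [0.5243, -0.0985, 0.166]
orientation: [-180.0, -0.0, 162.5]
force: [0.2, 0.2, -2.4]
opening: 0.0098
```

```bash
cat > look.py <<'E'
import sys
from h import *
n=sys.argv[1]
import pickle
P=ctrl.camera_params('wrist');im=snap('wrist',n);pickle.dump(P,open(n+'.pkl','wb'))
o=ctrl.get_obs();print(np.round(o['force'],1),o['tool_pos'],o['orientation'],o['opening'],o['clock'])
cv2.imwrite(f'pics/{n}z.png',cv2.resize(im[60:330,200:500,::-1],None,fx=2.2,fy=2.2,interpolation=cv2.INTER_CUBIC))
s=snap('scene','s'+n);cv2.imwrite(f'pics/s{n}z.png',cv2.resize(s[100:250,240:420,::-1],None,fx=3.5,fy=3.5,interpolation=cv2.INTER_CUBIC))
E
python3 look.py w4
```

```text
[-0.   0.7 -2. ] [ 0.52437271 -0.09885659  0.16608807] [-1.79988145e+02 -6.60834619e-03  1.62497546e+02] 0.009782732843727309 6.6
```

View pics/w4z.png

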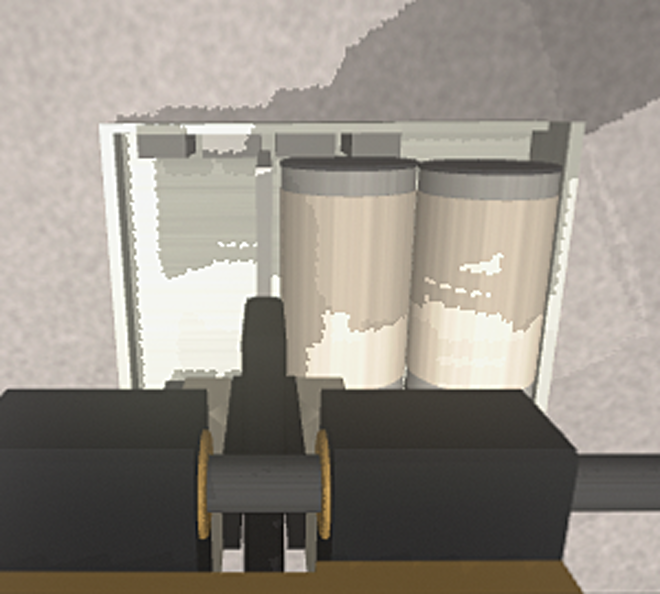

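View pics/sw4z.png

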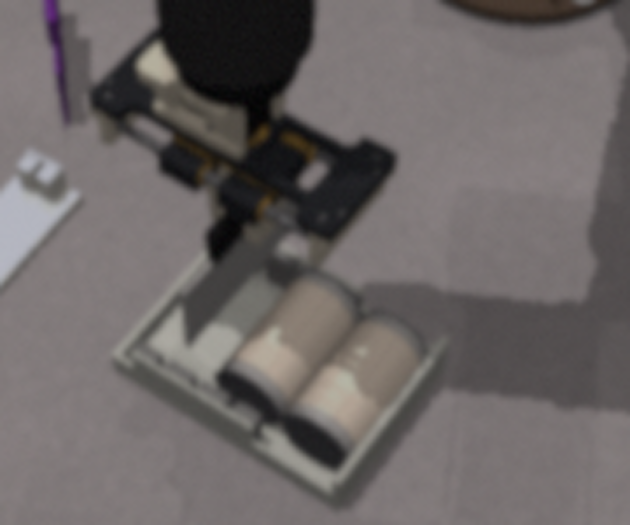

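```bash
cat > ov.py <<'E'
import sys,pickle
from h import *
def slots(n,x,y,yaw,roi,fx,out,blade=None):
    P=pickle.load(open(n+'.pkl','rb'));im=cv2.imread(f'pics/{n}.png')
    c0,c1,r0,r1=roi;im=cv2.resize(im[r0:r1,c0:c1],None,fx=fx,fy=fx,interpolation=cv2.INTER_CUBIC)
    a=np.radians(yaw);R=np.array([[np.cos(a),-np.sin(a)],[np.sin(a),np.cos(a)]])
    def T(p): p=np.array(p,float);return np.c_[p[:,:2]@R.T+[x,y],p[:,2]]
    def ln(p,col):
        q=(proj('wrist',p,P)-[c0,r0]+.5)*fx
        for u,v in zip(q[:-1],q[1:]): cv2.line(im,tuple(int(k) for k in u),tuple(int(k) for k in v),col,1)
    for s in(-1,1):
        for c in(-.0605,-.0285,.0035):
            ln(T([(s*.061,c-.0035,.046),(s*.071,c-.0035,.046),(s*.071,c+.0035,.046),(s*.061,c+.0035,.046)]),(0,0,255))
        ln(T([(s*.061,-.085,.046),(s*.071,-.085,.046),(s*.071,.028,.046),(s*.061,.028,.046),(s*.061,-.085,.046)]),(0,200,0))
    ln(T([(-.075,-.106,.0),(.075,-.106,.0),(.075,.106,0),(-.075,.106,.0),(-.075,-.106,.0)]),(255,0,0))
    if blade is not None:
        bx,by,bz,byaw=blade;a=np.radians(byaw);R=np.array([[np.cos(a),-np.sin(a)],[np.sin(a),np.cos(a)]]);x,y=bx,by
        for yy in(-.002,.002): 
            p=np.array([(-.068,yy,0),(.068,yy,0),(.068,yy,.068),(-.068,yy,.068),(-.068,yy,0)]);ln(np.c_[p[:,:2]@R.T+[bx,by],p[:,2]+bz],(255,0,255))
        for yy in(-.005,.005):
            p=np.array([(-.035,yy,.098),(.035,yy,.098),(.035,yy,.066),(-.035,yy,.066),(-.035,yy,.098)]);ln(np.c_[p[:,:2]@R.T+[bx,by],p[:,2]+bz],(255,128,0))
    cv2.imwrite(f'pics/{out}.png',im)
E
python3 - <<'E'
from ov import *
slots('w4',.5331,-.070,-17.5,(235,475,105,240),3.3,'o4',(.5244,-.0989,.166-.068,-17.5))
E
```

```text
(no output)
```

View pics/o4.png

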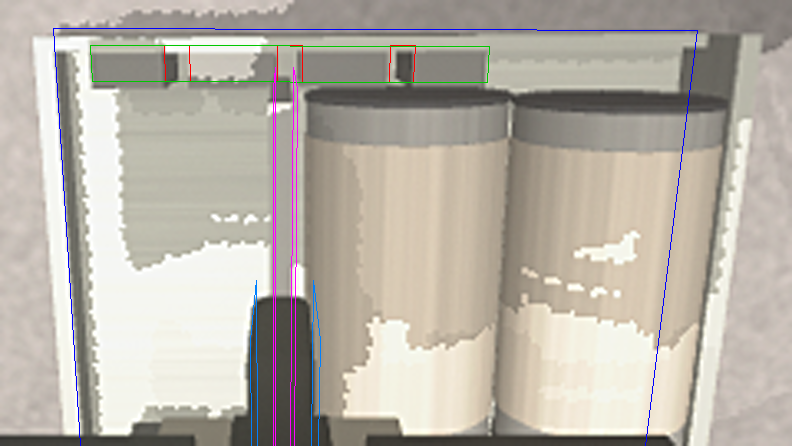

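```bash
python3 -c "
from h import *
go(.5228,-.0959,.123,162.5)"
```

```text
at [ 0.5244 -0.099   0.1661] [-179.99    0.    162.47] t 6.65 F [ 0.2  0.1 -2.1] op 0.0098
delta [0.0024 0.0025 0.0431] turn -0.03
```

Request:
jog_arm(deltas=[[[0.0024,0.0025,0.005],0],[[0.0024,0.0025,0.018],0],[[0.0024,0.0025,0.031],0],[[0.0024,0.0025,0.04],0],[[0.0024,0.0025,0.043],0],[[0.0024,0.0025,0.043],0],[[0.0024,0.0025,0.043],0]])

```text
clock: 7.35
tool_pos: [0.5232, -0.0955, 0.1233]
orientation: [-180.0, 0.0, 162.5]
force: [-0.1, 0.1, -2.6]
opening: 0.0097
```

```bash
python3 look.py w5
python3 - <<'E'
from ov import *
p=ctrl.get_obs()['tool_pos']
slots('w5',.5336,-.070,-17.5,(225,425,80,240),4,'o5',(p[0]+.0022,p[1]-.0012,p[2]-.068,-17.5))
E
```

```text
[ 0.2  1.  -2.3] [ 0.52330556 -0.09544472  0.12348236] [1.79985730e+02 4.33276428e-02 1.62502207e+02] 0.009792759930234833 7.4
```

View pics/o5.png

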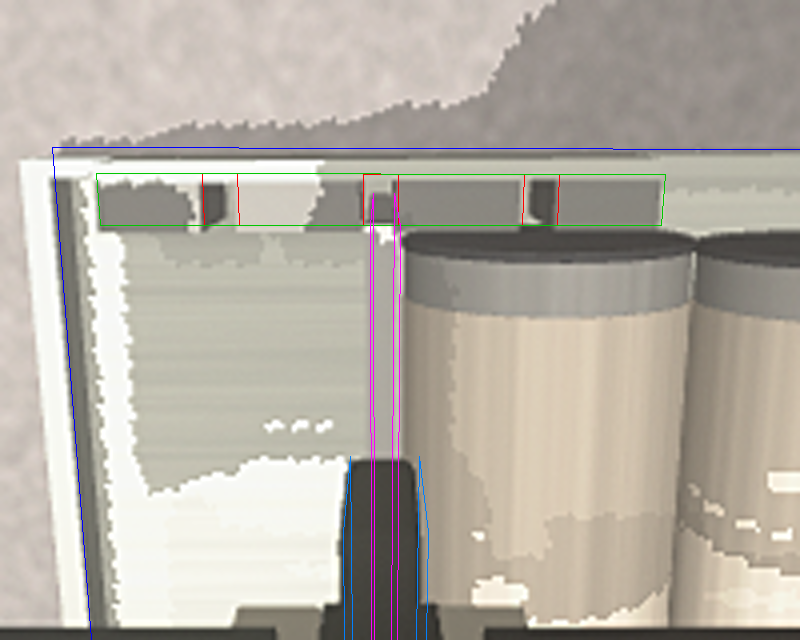

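View pics/sw5z.png

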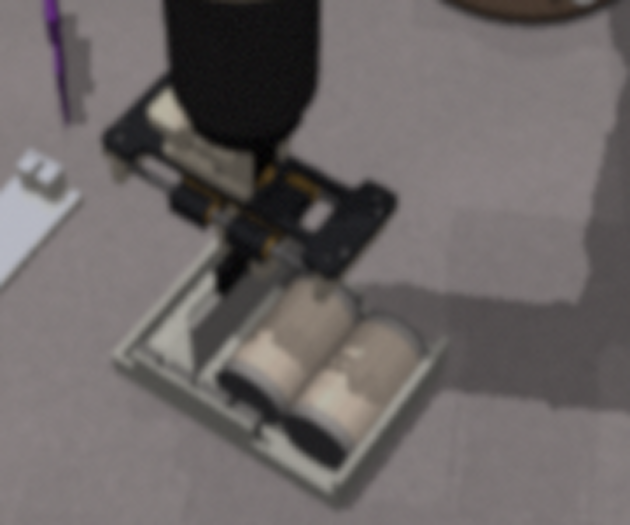

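View pics/w5.png

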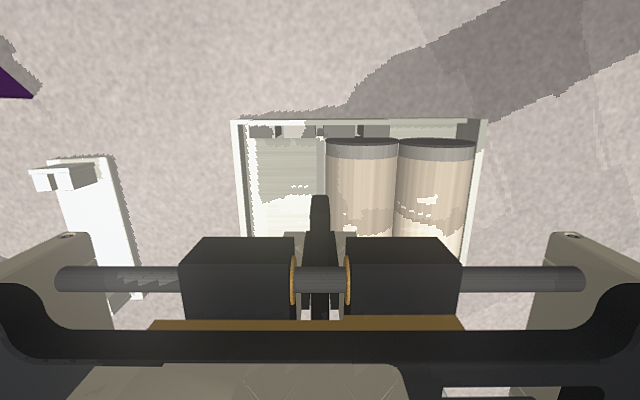

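Request:
jog_arm(deltas=[[[-0.001,0,0.002],0],[[-0.001,0,0.005],0],[[-0.001,0,0.008],0],[[-0.001,0,0.011],0],[[-0.001,0,0.014],0],[[-0.001,0,0.017],0],[[-0.001,0,0.02],0],[[-0.001,0,0.02],0]])

```text
clock: 8.25
tool_pos: [0.5235, -0.0958, 0.1025]
orientation: [-180.0, -0.0, 162.5]
force: [0.2, 0.2, -2.9]
opening: 0.0097
```

```bash
python3 look.py w6
python3 - <<'E'
from ov import *
p=ctrl.get_obs()['tool_pos']
slots('w6',.5348,-.0703,-17.5,(225,425,80,240),4,'o6',(p[0]+.0022,p[1]-.0012,p[2]-.068,-17.5))
E
```

```text
[ 0.4 -0.5 -1.9] [ 0.52371123 -0.09574009  0.10280068] [-1.79985251e+02 -2.70795892e-02  1.62502220e+02] 0.01004221747295121 8.3
```

View pics/o6.png

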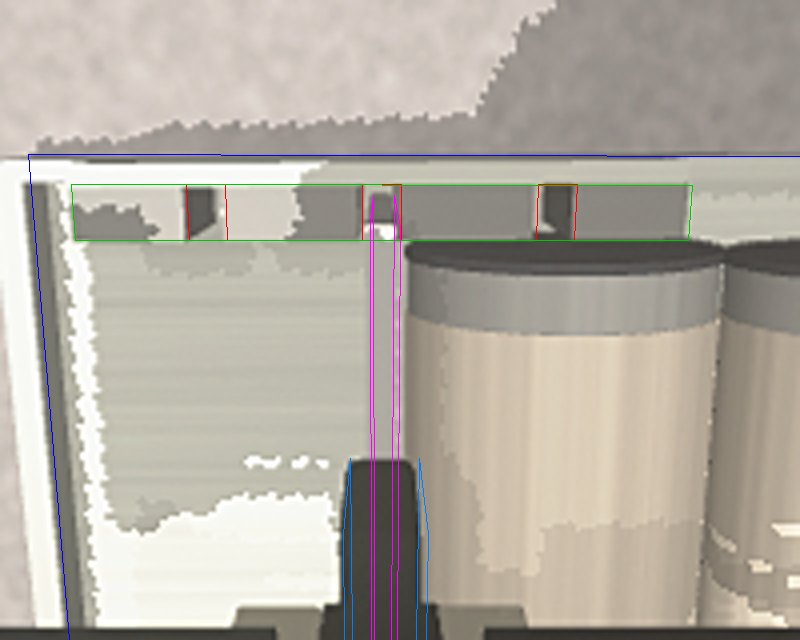

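Request:
jog_arm(deltas=[[[0,0,0.003],0],[[0,0,0.006],0],[[0,0,0.009],0],[[0,0,0.012],0],[[0,0,0.015],0],[[0,0,0.018],0],[[0,0,0.021],0],[[0,0,0.024],0],[[0,0,0.026],0],[[0,0,0.027],0],[[0,0,0.027],0]])

```text
clock: 9.45
tool_pos: [0.5238, -0.0957, 0.0759]
orientation: [-180.0, -0.0, 162.5]
force: [0.1, -0.3, -2.6]
opening: 0.0103
```

Request:
jog_arm(deltas=[[[0,0,0.0005],0],[[0,0,0.001],0],[[0,0,0.0015],0],[[0,0,0.0015],0]])

```text
clock: 9.85
tool_pos: [0.5238, -0.0957, 0.0745]
orientation: [180.0, -0.0, 162.5]
force: [0.0, -0.5, -2.6]
opening: 0.0096
```

Request:
jog_arm(deltas=[[[0,0,0.0005],0],[[0,0,0.001],0],[[0,0,0.001],0]])

```text
clock: 10.15
tool_pos: [0.5239, -0.0957, 0.074]
orientation: [-180.0, 0.0, 162.5]
force: [-2.7, 0.8, 3.8]
opening: 0.0098
```

Request:
jog_arm(deltas=[[[0,0,0],0],[[0,0,0],0],[[0,0,0],0],[[0,0,0],0],[[0,0,0],0]], jaw=0.3)

```text
clock: 10.65
tool_pos: [0.5239, -0.0957, 0.0735]
orientation: [180.0, -0.0, 162.5]
force: [0.4, -0.4, -0.1]
opening: 0.0306
```

Request:
jog_arm(deltas=[[[0,0,-0.005],0],[[0,0,-0.015],0],[[0,0,-0.03],0],[[0,0,-0.05],0],[[0,0,-0.08],0],[[0,0,-0.11],0],[[0,0,-0.14],0],[[0,0,-0.165],0],[[0,0,-0.18],0],[[0,0,-0.18],0],[[0,0,-0.18],0]])

```text
clock: 11.75
tool_pos: [0.5237, -0.0956, 0.2539]
orientation: [180.0, 0.0, 162.5]
force: [-0.3, 0.3, -0.4]
opening: 0.0308
```

```bash
python3 look.py w7
python3 - <<'E'
from ov import *
slots('w7',.5348,-.0703,-17.5,(240,440,110,270),4,'o7',(.5262,-.0975,.006,-17.5))
E
```

```text
[-0.2  0.1 -0.3] [ 0.52336213 -0.0956664   0.25318534] [ 1.79992786e+02 -3.41865926e-02  1.62490793e+02] 0.030506135399597317 11.8
```

View pics/o7.png

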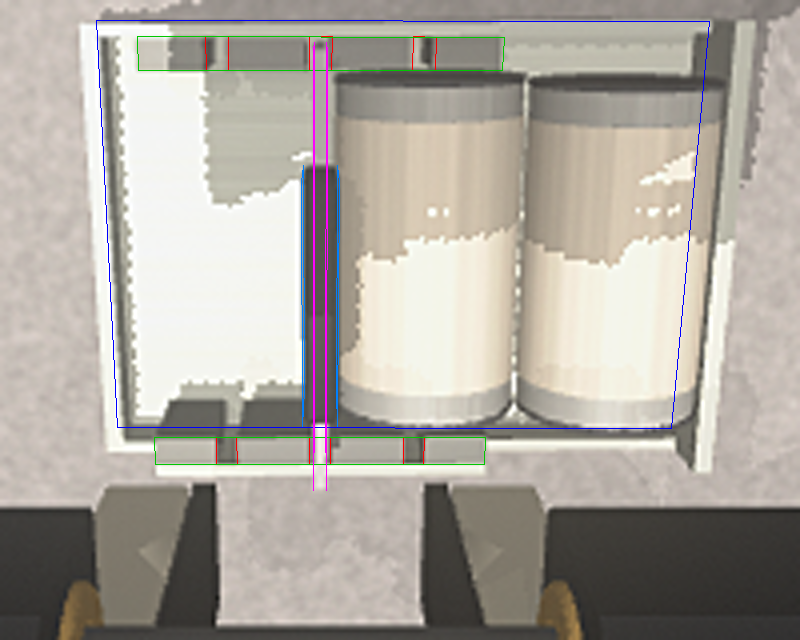

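View pics/sw7z.png

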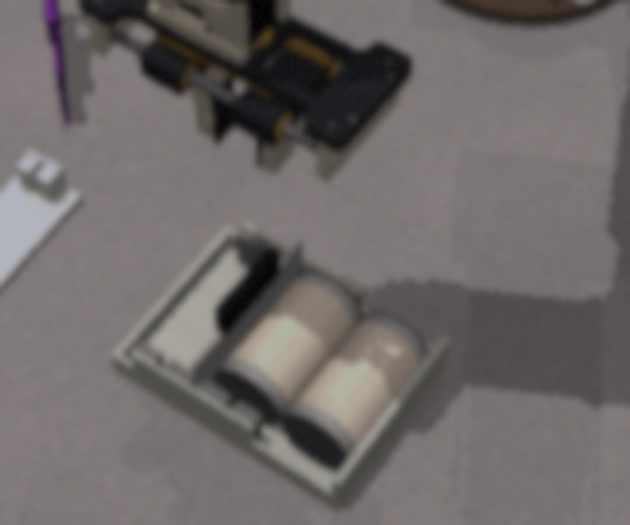

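```bash
python3 -c "
from h import *
go(.4356,.340,.23,-170.6)"
```

```text
at [ 0.5232 -0.0957  0.2528] [-1.7998e+02 -8.0000e-02  1.6249e+02] t 11.85 F [ 0.1 -0.2 -0.6] op 0.0308
delta [0.2146 0.3892 0.0229] turn -26.91
```

Request:
jog_arm(deltas=[[[0.015,0.025,0.002],-2],[[0.036,0.065,0.004],-5],[[0.058,0.105,0.006],-8],[[0.08,0.145,0.008],-11],[[0.102,0.185,0.01],-14],[[0.124,0.225,0.013],-17],[[0.146,0.265,0.016],-20],[[0.168,0.305,0.018],-23],[[0.19,0.345,0.02],-26],[[0.207,0.375,0.022],-26.9],[[0.2145,0.389,0.023],-26.9],[[0.2145,0.389,0.023],-26.9],[[0.2145,0.389,0.023],-26.9]], jaw=-1)

```text
clock: 13.15
tool_pos: [0.436, 0.3391, 0.2298]
orientation: [-179.9, -0.1, -170.6]
force: [-0.7, -0.8, -0.1]
opening: 0.0875
```

```bash
python3 look.py w8
python3 - <<'E'
from h import *
for m in ctrl.cut_out('tin_spare','wrist'):
    M=m['mask'].astype(np.uint8); print(round(m['conf'],2),cv2.minAreaRect(cv2.findNonZero(M)))
E
```

```text
[0.9 0.3 0.5] [0.43623804 0.33874006 0.2301309 ] [-1.79947606e+02 -4.70098265e-02 -1.70634261e+02] 0.08785591498599019 13.2
0.79 ((327.1639404296875, 177.30328369140625), (98.23127746582031, 50.60948181152344), 84.80557250976562)
```

View pics/w8.png

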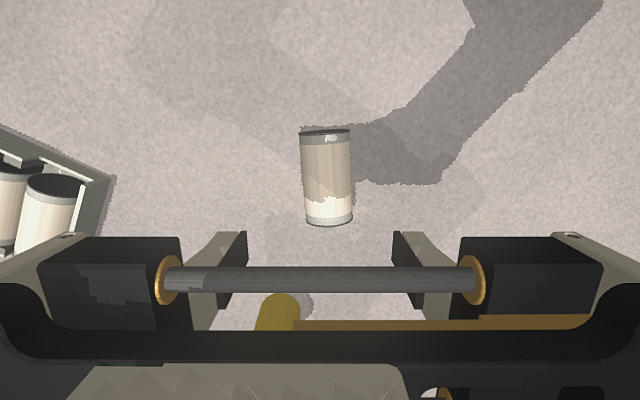

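```bash
cat > cyl.py <<'E'
from h import *
from scipy.optimize import minimize
def cyl(x,y,z,yaw):
    a=np.radians(yaw);t=np.linspace(0,2*np.pi,40)
    p=np.array([(s*.055,.03*np.cos(k),.03*np.sin(k)) for s in(-1,1) for k in t])
    return np.c_[x+np.cos(a)*p[:,0]-np.sin(a)*p[:,1],y+np.sin(a)*p[:,0]+np.cos(a)*p[:,1],z+p[:,2]]
def hullmask(P,v,z,S=4):
    q=cv2.convexHull(((proj('wrist',cyl(v[0],v[1],z,v[2]),P)+.5)*S).astype(np.float32)).astype(np.int32)
    m=np.zeros((400*S,640*S),np.uint8);cv2.fillConvexPoly(m,q,1);return cv2.resize(m.astype(np.float32),(640,400),interpolation=cv2.INTER_AREA)
def fit(P,mask,v0,z):
    f=lambda u:np.abs(hullmask(P,[v0[0]+u[0],v0[1]+u[1],v0[2]+u[2]*300],z)-mask).sum()
    r=minimize(f,[0,0,0],method='Nelder-Mead',options=dict(initial_simplex=[[0,0,0],[.006,0,0],[0,.006,0],[0,0,.012]],xatol=1e-4,fatol=.5))
    return np.array([v0[0]+r.x[0],v0[1]+r.x[1],v0[2]+r.x[2]*300]),r.fun,mask.sum()
E
python3 - <<'E'
from cyl import *
import pickle
P=pickle.load(open('w8.pkl','rb'))
m=ctrl.cut_out('tin_spare','wrist')[0]['mask'].astype(np.float32)
v=fit(P,m,[.4356,.34,9.4],.04);print(v)
go(v[0][0],v[0][1],.030,v[0][2]-180)
E
```

```text
(array([ 0.43372516,  0.34578966, 12.43001345]), np.float64(107.6875), np.float32(4654.0))
at [0.4366 0.3387 0.2307] [ 1.8000e+02  1.0000e-02 -1.7068e+02] t 13.35 F [ 1.3 -0.7  0.5] op 0.0875
delta [0.0017 0.0075 0.2007] turn -3.11
```

Request:
jog_arm(deltas=[[[0.0015,0.0075,0.01],-3],[[0.0015,0.0075,0.04],-3],[[0.0015,0.0075,0.08],-3],[[0.0015,0.0075,0.12],-3],[[0.0015,0.0075,0.155],-3],[[0.0015,0.0075,0.18],-3],[[0.0015,0.0075,0.195],-3],[[0.0015,0.0075,0.203],-3],[[0.0015,0.0075,0.203],-3],[[0.0015,0.0075,0.203],-3]])

```text
clock: 14.35
tool_pos: [0.4341, 0.3471, 0.0284]
orientation: [180.0, 0.1, -167.6]
force: [1.2, 0.9, -0.3]
opening: 0.0877
```

Request:
jog_arm(deltas=[[[0,0,0],0],[[0,0,0],0],[[0,0,0],0],[[0,0,0],0],[[0,0,0],0],[[0,0,0],0],[[0,0,0],0],[[0,0,0],0]], jaw=1)

```text
clock: 15.15
tool_pos: [0.4336, 0.3469, 0.0278]
orientation: [-180.0, 0.0, -167.6]
force: [-0.4, -1.9, 5.2]
opening: 0.0595
```

Request:
jog_arm(deltas=[[[0,0,0],0],[[0,0,-0.003],0],[[0,0,-0.01],0],[[0,0,-0.02],0],[[0,0,-0.035],0],[[0,0,-0.05],0],[[0,0,-0.07],0],[[0,0,-0.09],0],[[0,0,-0.11],0],[[0,0,-0.13],0],[[0,0,-0.15],0],[[0,0,-0.16],0],[[0,0,-0.16],0],[[0,0,-0.16],0]])

```text
clock: 16.55
tool_pos: [0.4331, 0.3466, 0.187]
orientation: [-180.0, -0.0, -167.6]
force: [0.3, -0.4, -3.7]
opening: 0.0595
```

```bash
python3 look.py w9
python3 - <<'E'
from cyl import *
import pickle
# lower tins from w7
P=pickle.load(open('w7.pkl','rb'))
im=cv2.imread('pics/w7.png')
a=np.radians(-17.5);ex=np.array([np.cos(a),np.sin(a)]);ey=np.array([-np.sin(a),np.cos(a)]);c=np.array([.5348,-.0703])
for ty,col in((.005,(0,0,255)),(.067,(255,0,0))):
    w=c+ey*ty
    q=cv2.convexHull(((proj('wrist',cyl(*w,.036,-17.5),P)-[240,110]+.5)*4).astype(np.float32)).astype(np.int32)
    if ty==.005: z=cv2.resize(im[110:270,240:440],None,fx=4,fy=4,interpolation=cv2.INTER_CUBIC)
    cv2.polylines(z,[q],True,col,1)
cv2.imwrite('pics/o7b.png',z)
E
```

```text
[-0.4 -1.  -3.6] [0.43300335 0.34641633 0.18651769] [-1.79955523e+02 -8.21891269e-02 -1.67613562e+02] 0.05933920846637284 16.6
```

View pics/w9.png

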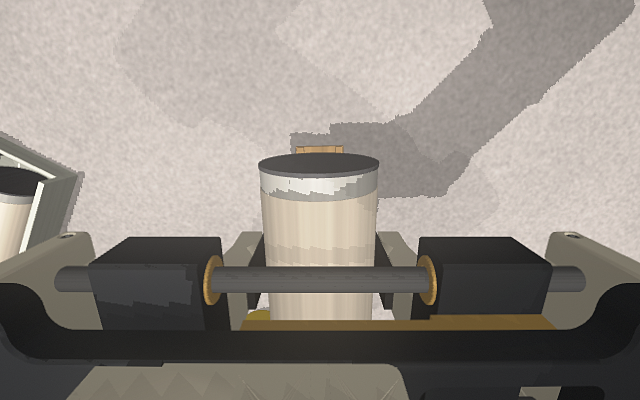

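View pics/o7b.png

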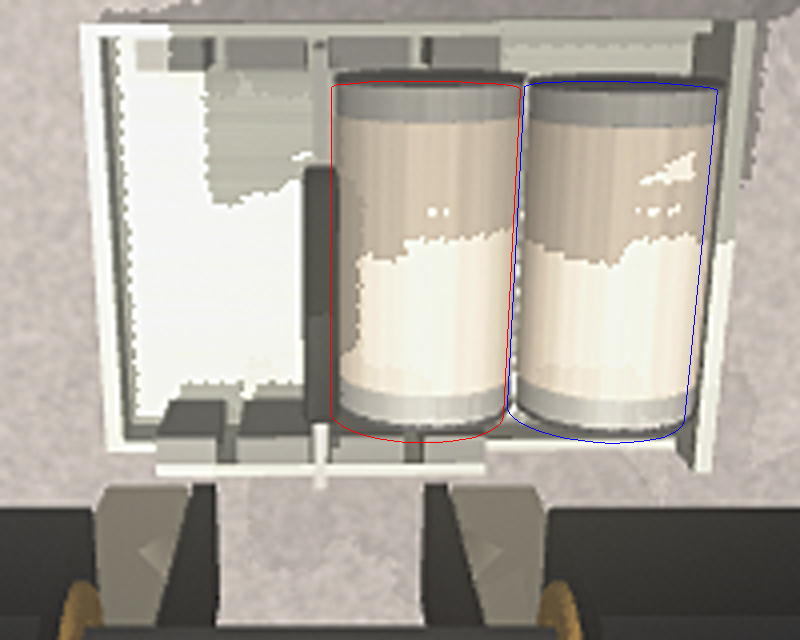

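Run:
```python
from cyl import *
import pickle
P=pickle.load(open('w9.pkl','rb'));im=cv2.imread('pics/w9.png')
for dx in(-.004,0,.004):
    d=np.radians(12.4);x=.4331+dx*np.cos(d);y=.3465+dx*np.sin(d)
    q=proj('wrist',cyl(x,y,.199,12.4),P); print(dx,q[:40].min(0),q[:40].max(0))
a=np.radians(-17.5);ex=np.array([np.cos(a),np.sin(a)]);ey=np.array([-np.sin(a),np.cos(a)]);c=np.array([.5348,-.0703])
t=c+ey*.0375-ex*.002;print('target',t)
go(*t,.19,162.5);go(*t,.074,162.5)
```

```text
-0.004 [260.69645424 144.91057464] [381.17113005 162.22975724]
0 [261.17073262 151.5112744 ] [380.66604611 171.87157906]
0.004 [261.6383073  158.02682092] [380.16802093 181.32766383]
target [ 0.54416903 -0.0339342 ]
at [0.433  0.3463 0.1863] [-1.7993e+02 -1.0000e-01 -1.6761e+02] t 16.65 F [ 0.  -0.  -3.9] op 0.0596
delta [-0.027  -0.3953 -0.0032] turn 29.89
at [0.433  0.3463 0.1863] [-1.7993e+02 -1.0000e-01 -1.6761e+02] t 16.65 F [ 0.  -0.  -3.9] op 0.0596
delta [-0.0272 -0.3951  0.1128] turn 29.89
```

Request:
jog_arm(deltas=[[[-0.001,-0.01,0],1],[[-0.002,-0.03,0],3],[[-0.004,-0.06,0],5],[[-0.007,-0.095,0],8],[[-0.009,-0.13,0],11],[[-0.011,-0.165,0],14],[[-0.014,-0.2,0],17],[[-0.016,-0.235,0],20],[[-0.018,-0.27,0],23],[[-0.021,-0.305,0],26],[[-0.023,-0.34,0],28],[[-0.025,-0.365,0],29.9],[[-0.027,-0.385,0],29.9],[[-0.027,-0.395,0],29.9],[[-0.027,-0.395,0],29.9],[[-0.027,-0.395,0],29.9]])

```text
clock: 18.25
tool_pos: [0.5442, -0.0334, 0.1873]
orientation: [-180.0, -0.0, 162.4]
force: [0.4, -0.3, -3.9]
opening: 0.0593
```

```bash
python3 look.py wa; python3 -c "
from h import *
go(.5442,-.0339,.11,162.5)"
```

```text
[ 0.   1.2 -3.1] [ 0.54432316 -0.03295834  0.18740041] [-1.79998950e+02 -2.12418235e-02  1.62475400e+02] 0.05958776009148392 18.3
at [ 0.5445 -0.0327  0.1875] [ 1.8000e+02 -1.0000e-02  1.6252e+02] t 18.35 F [ 0.6 -0.9 -3.9] op 0.0594
delta [-0.0001 -0.0012  0.0775] turn 0.02
```

View pics/wa.png

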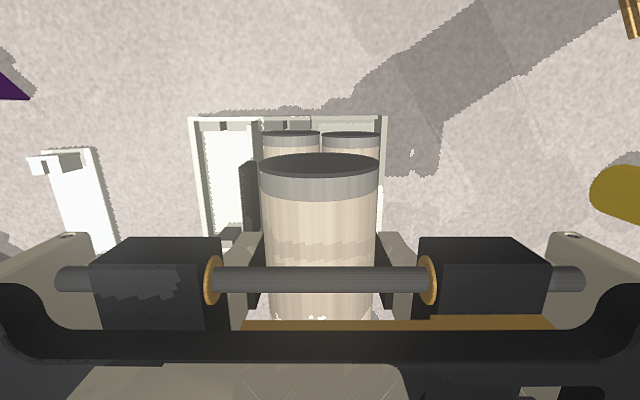

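View pics/swaz.png

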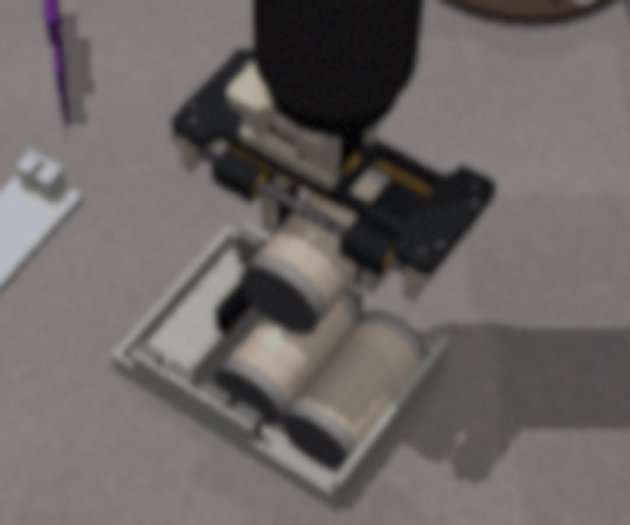

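Request:
jog_arm(deltas=[[[0,-0.001,0.006],0],[[0,-0.001,0.018],0],[[0,-0.001,0.032],0],[[0,-0.001,0.048],0],[[0,-0.001,0.064],0],[[0,-0.001,0.078],0],[[0,-0.001,0.09],0],[[0,-0.001,0.098],0],[[0,-0.001,0.102],0],[[0,-0.001,0.104],0],[[0,-0.001,0.104],0]])

```text
clock: 19.45
tool_pos: [0.5446, -0.034, 0.0836]
orientation: [180.0, 0.0, 162.5]
force: [-0.1, 0.7, -3.4]
opening: 0.0593
```

Request:
jog_arm(deltas=[[[0,0,0.001],0],[[0,0,0.002],0],[[0,0,0.003],0],[[0,0,0.004],0],[[0,0,0.005],0],[[0,0,0.006],0],[[0,0,0.006],0]])

```text
clock: 20.15
tool_pos: [0.5443, -0.034, 0.0774]
orientation: [-180.0, -0.0, 162.5]
force: [-0.4, -0.2, -3.2]
opening: 0.0594
```

Request:
jog_arm(deltas=[[[0,0,0.0007],0],[[0,0,0.0014],0],[[0,0,0.002],0],[[0,0,0.002],0]])

```text
clock: 20.55
tool_pos: [0.5448, -0.0337, 0.0761]
orientation: [180.0, 0.0, 162.5]
force: [-2.3, 3.2, 3.4]
opening: 0.0593
```

Request:
jog_arm(deltas=[[[0,0,0.0005],0],[[0,0,0.001],0],[[0,0,0.001],0]])

```text
clock: 20.85
tool_pos: [0.545, -0.0334, 0.0759]
orientation: [179.9, 0.1, 162.5]
force: [-5.7, 5.9, 12.3]
opening: 0.0594
```

Request:
jog_arm(deltas=[[[0,0,-0.001],0],[[0,0,-0.001],0]])

```text
clock: 21.05
tool_pos: [0.5448, -0.0338, 0.0761]
orientation: [180.0, 0.0, 162.5]
force: [-3.0, 3.4, 4.9]
opening: 0.0592
```

Request:
jog_arm(deltas=[[[0,0,0],0],[[0,0,0],0],[[0,0,0],0],[[0,0,0],0],[[0,0,0],0]], jaw=-0.53)

```text
clock: 21.55
tool_pos: [0.5444, -0.0341, 0.0754]
orientation: [-180.0, -0.0, 162.5]
force: [-0.9, -0.5, 0.3]
opening: 0.067
```

```bash
python3 look.py wb
```

```text
[ 0.  -0.3  0.5] [ 0.54444073 -0.03410965  0.07545389] [-1.79993020e+02 -6.25502040e-03  1.62493995e+02] 0.0668929829647518 21.6
```

View pics/wb.png

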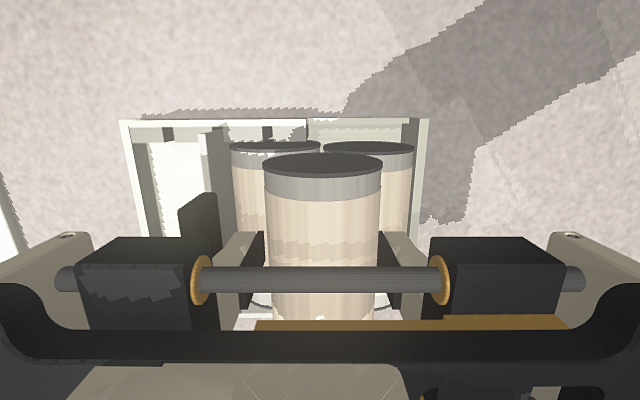

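View pics/swbz.png

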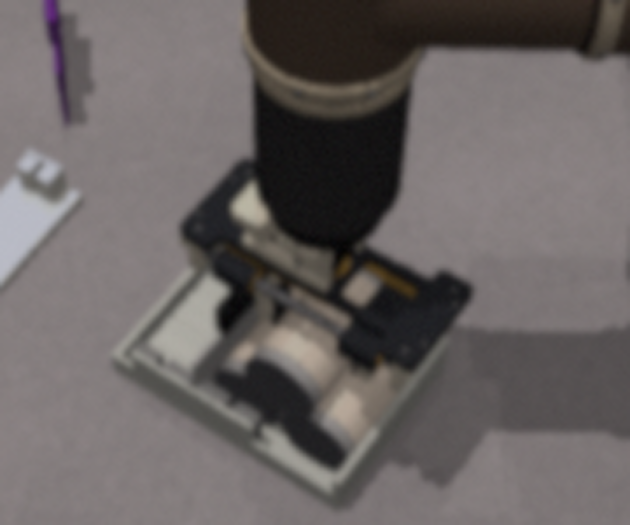

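Request:
jog_arm(deltas=[[[0,0,-0.004],0],[[0,0,-0.01],0],[[0,0,-0.02],0],[[0,0,-0.035],0],[[0,0,-0.055],0],[[0,0,-0.08],0],[[0,0,-0.11],0],[[0,0,-0.145],0],[[0,0,-0.175],0],[[0,0,-0.195],0],[[0,0,-0.2],0],[[0,0,-0.2],0]])

```text
clock: 22.85
tool_pos: [0.5446, -0.0339, 0.2767]
orientation: [179.9, 0.1, 162.5]
force: [0.4, -0.1, -1.1]
opening: 0.0675
```

```bash
python3 look.py wc
python3 - <<'E'
from ov import *
from cyl import cyl
P=pickle.load(open('wc.pkl','rb'))
slots('wc',.5348,-.0703,-17.5,(240,440,110,270),4,'oc',(.5262,-.0975,.006,-17.5))
z=cv2.imread('pics/oc.png')
q=cv2.convexHull(((proj('wrist',cyl(.5448,-.0345,.087,-17.5),P)-[240,110]+.5)*4).astype(np.float32)).astype(np.int32)
cv2.polylines(z,[q],True,(0,255,255),1);cv2.imwrite('pics/oc.png',z)
E
```

```text
[-0.4  0.2 -1.3] [ 0.54409518 -0.03396075  0.27542563] [ 1.79976525e+02 -4.93753423e-03  1.62495788e+02] 0.06668383774311852 22.9
```

View pics/oc.png

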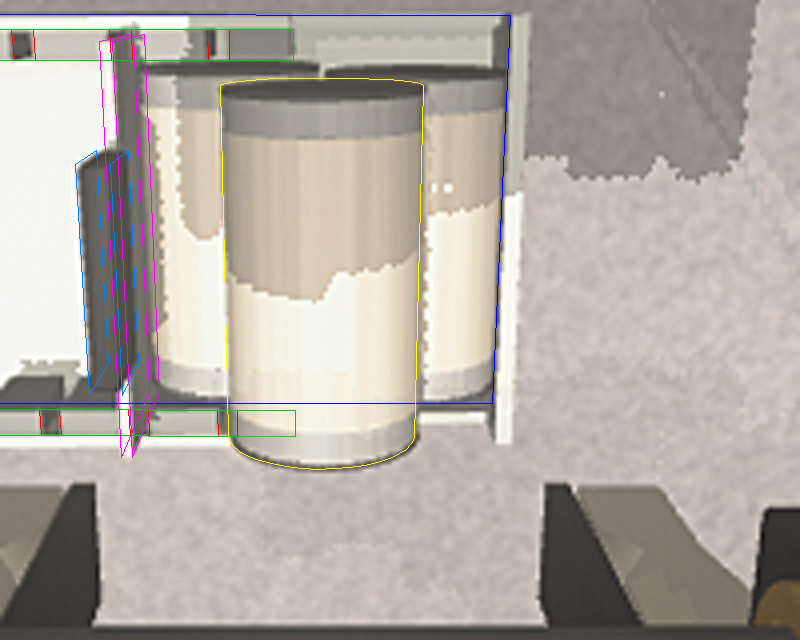

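View pics/swcz.png

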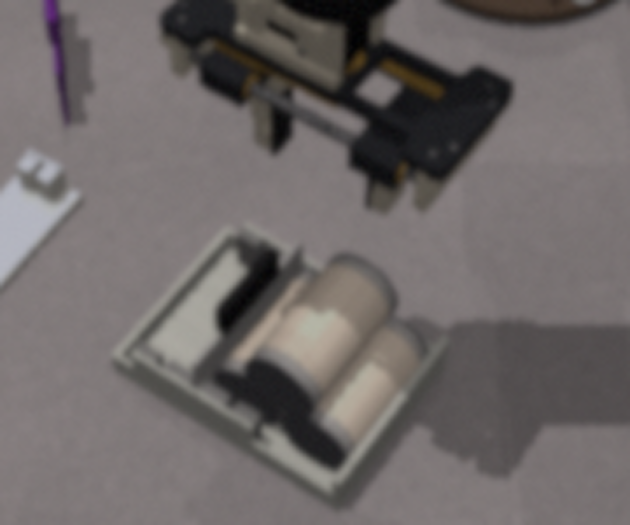

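```bash
python3 -c "
from h import *
print(ctrl.close_job())"
```

```text
the job is handed in; nothing more can be done
None
```

The tin display is finished, and I handed the job in at about 23 s of the 72 s allowed. No verdict came back.

- **Blade:** I took it out of the white rack by its grip bar and lined it up over the middle slot with the wrist camera. I lowered it until it touched the tray floor, then let go gently.
- **Spare tin:** I lifted it from the cradle and lowered it into the groove until it touched the two lower tins. I then opened the jaws only to 67 mm, to stay clear of the blade's grip bar, and went straight up.

**Last checks:**
- **Blade:** the wrist picture matched the blade's expected outline standing on the slot floor, to about 1 mm.
- **Spare tin:** it matched an outline centred about 37 mm along the tray's y, 87 mm above the counter and parallel to the tray. That is within a few millimetres of the tray's middle lengthwise.
- **Lower tins:** when last measured, after the blade went in, they lay at about y +6 and +69 mm. The final picture still shows both in place.
- **Gripper:** it is clear of everything, with no force reading beyond noise.
- **Bystanders:** I steered clear of the bottle, cup and jar, but did not measure them again at the end.

**Disagreements:** the top camera put the rack and blade 3 to 7 mm off from the wrist camera, so I used the wrist. The tin first touched down at a height that suggested its centre was about 89 mm up, slightly more than the 86 to 88 mm expected. The final picture fits 87 mm.

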